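# Snap a filter holder shut in the hand press

## Task

Stand the open two-part filter holder in the nest of the hand press, between the jaws, and let go of it. Then squeeze the press's two handles together until the resistance peaks and gives and the holder snaps shut, let the handles spring open again, and set the closed holder down upright in the shallow tray. Do not push the holder shut with the fingers, do not drop it, and leave the round tin where it is.

Things in the scene. Friction and masses are not known exactly. Their poses are not given: they have to be found in the camera images.
- holder: White filter holder: two upright blocks, each 14 mm (x) by 26 mm (y) by 34 mm tall. Open, 34 mm long along x with a 6 mm gap showing a grey spigot; shut, 28 mm. Origin: underside, middle of the open length. Block at -x spans x -17 to -3 mm; the moving one +3 to +17 mm open, -3 to +11 mm shut. About 50 to 100 g. Grip across its width (y); a grip along x shuts it. Either end may face either jaw.
- snap (a joint): Closing of the holder, m: 0 = open (6 mm gap), 0.006 = shut. Pushing the halves together meets a resistance that peaks at about 20 N in the first millimetre and falls off to mid travel (3 mm); from there the catch pulls the halves together and keeps them shut.
- press: Hand press screwed down; origin on the worktop midway between its pivots (y = +26, -26 mm). Base plate 8 mm thick, x -85 to 35, y -55 to 55 mm; gear housing 44 mm high at the +x end. Two geared arms point along its -x, to the robot: flat jaws (x -22 to -68 mm, tops 42 mm up), then black round handles 10 mm thick (x -85 to -150 mm, centred 34 mm up, open below). Pivot pins end 47 mm up.
- press_nest (a point): Middle of the nest's flat top, 22 mm above the worktop, at press x = -45 mm, y = 0; axes as the press's. The top is 26 mm wide (y), with lips 3 mm high at both x ends, 40 mm apart. The open jaws leave about 43 mm between them here along the press's y, the way they close: the holder stands with its length (its x) along the press's y.
- press_grip (a point): Point midway between the two handles, 34 mm above the worktop, at press x = -115 mm, y = 0; axes as the press's. Here the open handles measure about 62 mm over their outsides along y, and about 23 mm when fully closed.
- press_left (a joint): Angle of the left handle, rad; gears make the right one mirror it. 0 = sprung open, grows in closing, stop at 0.18; at 0.17 the jaws are parallel, 28 mm apart. They touch the open holder at about 0.075 and it snaps at about 0.11 to 0.12. A spring opens the handles (1.5 to 3.5 N a handle at press_grip); with the holder in, the peak is about 7 to 9 N on each handle there.
- tray: Shallow aluminium tray fixed to the worktop, 90 mm (x) by 110 mm (y) outside, 18 mm high, walls and floor 3 mm thick, empty. Origin at the centre of its underside. Close by on its left, tall analysers (390 mm high) stand on the worktop from about x = 0.48 m on, wherever y is above 0.05 m; the strip in front of them is free.
- oring_tin: Round grey tin, 56 mm across, 21 mm high, origin at the centre of its underside: a bystander.
There are look-alikes about, which are no part of the job. Of the things that look like the holder, the smallest one is meant.

How it is judged:
On the way, in this order (a step that is already met when the one before it is completed fails the run):
1. the holder stands, still open, in the nest between the jaws, let go (x of holder in the frame of press_nest between -0.01 and 0.01 m and y of holder in the frame of press_nest between -0.008 and 0.008 m and z of holder in the frame of press_nest between -0.003 and 0.004 m and angle between the x axis of holder and the y axis of press, either way round below 0.25 rad and angle between holder's own z axis and vertical below 0.12 rad and value of joint snap below 0.002 m and contact force between the fingers and holder below 0.1 N), for 0.2 s.
2. the handles are squeezed and the holder in the nest has snapped shut (value of joint press_left above 0.09 rad and value of joint snap above 0.005 m and horizontal distance between holder and press_nest below 0.02 m), for 0.05 s.
At the end, for the whole second after the job is handed in: The holder is snapped shut (closing over 5 mm of 6), stands upright (within 0.12 rad) and at rest on the tray's floor within its walls, and the press handles are open again (under 0.03 rad) (value of joint snap above 0.005 m and x of holder in the frame of tray between -0.042 and 0.042 m and y of holder in the frame of tray between -0.052 and 0.052 m and z of holder in the frame of tray between 0 and 0.007 m and angle between holder's own z axis and vertical below 0.12 rad and linear speed of holder below 0.02 m/s and value of joint press_left below 0.03 rad); the robot touches nothing.
It fails at once if the holder is pushed shut directly by the fingers (value of joint snap between 0.002 and 0.0045 m and contact force between the fingers and holder above 1 N).
It fails at once if the holder is dropped (falls freely more than about 15 mm) (contact force between the fingers and holder below 0.05 N and linear speed of holder above 0.55 m/s and horizontal distance between holder and press_nest above 0.06 m).
It fails at once if the round tin is moved more than 30 mm (distance of oring_tin from where it was at the start of the episode above 0.03 m).
It also fails if it takes over 72 s, if anything falls off the work surface, if the arm or the gripper's body presses on something with over 40 N, if the wrist force passes 120 N, or if a joint passes its speed limit or range.

## Robot

A 7-joint arm with a two-finger parallel gripper is mounted at the origin on a cart in front of the work surface, level with it; the furniture and walls round the work are solid. World frame = base frame: x ahead of the robot, y to its left, z up, the work surface at z = 0. Lengths are in m, angles in rad, forces in N, time in s.
With the tool pointing down it reaches from about 0.425 to 0.95 m from the base axis. Payload 4.7 kg.
Tool frame: the origin (TCP) lies on the mounting face of the last link; the fingertips stand 182 mm ahead of it and the grasp point (between the pads) lies 164 mm ahead of it; z points along the fingers, y is the line along which they close (so a half turn about z gives the same grasp; the last joint's range is limited). The gripper opens to 87 mm and grips with 3 to 60 N. Pads are 19 mm wide; open, the fingers measure 117 mm over their backs; the gripper's body (75 mm by 190 mm) begins 51 mm behind the grasp point.
Start: joints at [-1.285, 0.469, -0.049, 1.532, 0.024, 1.141, -0.082], TCP at [0.209, 0.642, 0.405] pointing down, gripper open.
Joint ranges: [-2.59, 2.59], [-0.33, 1.99], [-1.39, 1.29], [0.1, 2.45], [-1.04, 4.18], [0.21, 1.99], [-2.66, 2.66]. Speed limits (rad/s): [2.57, 2.57, 3.14, 3.14, 3.14, 3.14, 3.14].

## Interface

Orientations are given as a unit quaternion [x, y, z, w].
In Python, from rig import move_to, line_to, set_joints, gripper_to, sleep, solve_ik, read_state, snapshot, IKError, sign_off gives the robot as it stands. Calls block until the motion is done:
- move_to(position, orientation): joint-space move of the TCP to a pose.
- line_to(position, attitude=None, speed=0.15, f_stop=None): straight line of the TCP; attitude=None keeps the orientation; speed is the mean speed in m/s. With f_stop (N) it stops when the force on the tool has changed by that much, and returns True; else False.
- set_joints(angles): joint-space move.
- gripper_to(opening): finger opening in m; the grip force is fixed at half the most; returns when the fingers have stopped.
- sleep(seconds).
- solve_ik(position, orientation): joint angles nearest the present ones, or None.
- read_state(): the state.
- snapshot(name): name is "side" or "top"; returns a dict with "frame" (480x640x3 uint8, red, green, blue), "vfov" (degrees; the focal length in pixels is half the picture's height over the tangent of half this angle, whatever the lens; pixels are square), "cx", "cy" (the principal point, pixels), "dist_coeffs" ([k1, k2, p1, p2, k3] as OpenCV has them; the pictures are not rectified), "extrinsics" (4x4, takes a point from camera to world coordinates). Camera axes: x right, y up, looking along -z (the intrinsics and any distortion apply to the point x, -y, -z); pixel columns grow to the right and rows downward; lengths in m; the calibration is good to about 2 mm. A picture is of the moment at which its call begins. There is no depth.
A pose or a line that the arm cannot do raises IKError and nothing moves.
- sign_off(): hands the job in; it is judged then, once.
The state is a dict: "time_s": time; "joint_positions": joint angles; "dq": joint speeds; "effort": joint torques, N m; "tcp_pos": TCP position; "tool_rot": TCP orientation; "force": force on the tool from outside, world axes, zero at the start; "ft_torque": the same for the moment, N m; "gripper_width": finger opening in m; "gripper_force": force on a finger pad.
Only numpy, scipy, OpenCV 4.12 (cv2) and the standard library are available. Lean on these libraries where they do the work, as an engineer would, in place of code of your own. Each camera call takes 0.05 s, during which the arm holds its last target. There are 200 camera calls.

## Working session

There is one attempt and no reset: what is moved stays moved. The work goes in short steps, each a Python script; the robot and the scene stay as the last script left them, time stands still between calls to the robot, and variables do not carry over. Pictures are saved under pics/ and viewed, at most 11 in all, crops included, and the job is handed in when it is done.

```bash
ls; mkdir -p pics; python3 - <<'E'
from rig import *
import cv2, numpy as np
for n in("top","side"):
    s=snapshot(n); cv2.imwrite(f"pics/{n}0.png",s["frame"][:,:,::-1])
    print(n,s["vfov"],s["cx"],s["cy"],s["dist_coeffs"],np.round(s["extrinsics"],3).tolist())
    np.save(f"{n}0.npy",s,allow_pickle=True)
r=read_state();print(r)
E
```

```text
pics
top 49.828775321921505 312.98961570310763 251.7531719982798 [-0.01024777  0.          0.          0.          0.        ] [[0.016, 0.998, -0.062, 0.476], [-1.0, 0.017, 0.016, -0.197], [0.017, 0.062, 0.998, 0.911], [0.0, 0.0, 0.0, 1.0]]
side 49.603008091941426 325.5871717019587 239.67493813768206 [-0.03830502  0.          0.          0.          0.        ] [[0.92, 0.224, -0.322, 0.284], [-0.392, 0.542, -0.744, -0.862], [0.008, 0.81, 0.586, 0.551], [0.0, 0.0, 0.0, 1.0]]
{'time_s': 0.1, 'joint_positions': array([-1.28488347,  0.46933904, -0.04860712,  1.533567  ,  0.02410483,
        1.14098198, -0.08233232]), 'dq': array([-0.00038884, -0.00129727, -0.00147067, -0.00410489, -0.00119364,
       -0.00032518, -0.00079641]), 'effort': array([ 4.58019167e-04, -5.09169102e+01, -8.12241412e-02, -2.36829329e+01,
       -6.14453154e-02,  3.44617723e-02,  7.74592081e-05]), 'tcp_pos': array([0.20890905, 0.64162727, 0.40382196]), 'tool_rot': array([ 1.56752527e-01,  9.87637542e-01, -8.48263092e-04, -1.05513542e-04]), 'force': array([0.43941985, 1.01028836, 0.24446207]), 'ft_torque': array([ 0.01200239, -0.02180618, -0.01213612]), 'gripper_force': 0.0, 'gripper_width': 0.08721921977869948}
```

View pics/top0.png

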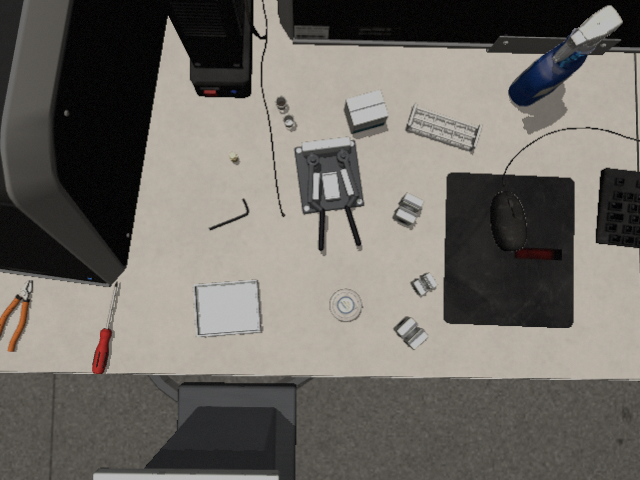

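View pics/side0.png

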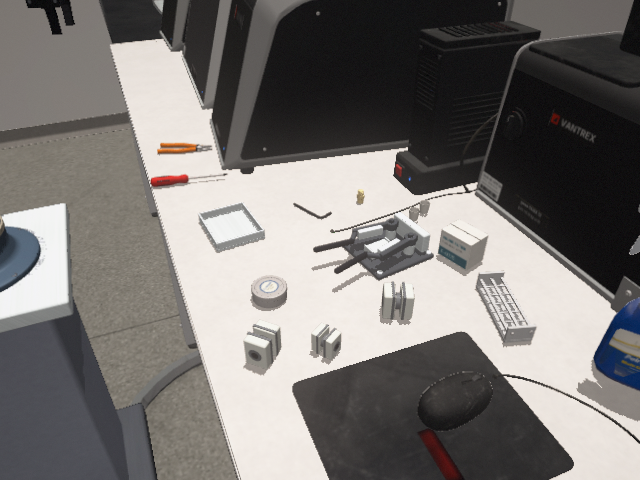

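The top view shows three holder look-alikes at (408,209), (424,284) and (411,333); the one at (424,284) is the smallest. The press is at (330,178) with its handles pointing down the picture, the tray at (228,308) and the tin at (345,305). The side view agrees: small holder (326,341), press (385,245), tray (232,226). Next, an enlarged montage.

```bash
cat > h.py <<'E'
import numpy as np, cv2
def K(s):
    f=240/np.tan(np.radians(s["vfov"])/2); return np.array([[f,0,s["cx"]],[0,f,s["cy"]],[0,0,1]])
def cast(s,px,z):
    """pixels (n,2) -> world points on plane z"""
    px=np.asarray(px,float).reshape(-1,1,2)
    u=cv2.undistortPoints(px,K(s),np.array(s["dist_coeffs"])).reshape(-1,2)
    E=np.array(s["extrinsics"]); d=np.c_[u[:,0],-u[:,1],-np.ones(len(u))]@E[:3,:3].T; o=E[:3,3]
    return o+d*((z-o[2])/d[:,2])[:,None]
def proj(s,P):
    E=np.array(s["extrinsics"]); c=(np.asarray(P,float).reshape(-1,3)-E[:3,3])@E[:3,:3]
    c=c*[1,-1,-1]
    return cv2.projectPoints(c,np.zeros(3),np.zeros(3),K(s),np.array(s["dist_coeffs"]))[0].reshape(-1,2)
E
python3 - <<'E'
import numpy as np,cv2
t=np.load("top0.npy",allow_pickle=True).item()["frame"][:,:,::-1]
s=np.load("side0.npy",allow_pickle=True).item()["frame"][:,:,::-1]
R=lambda im,x,y,w,h,k:cv2.resize(im[y:y+h,x:x+w],None,fx=k,fy=k,interpolation=cv2.INTER_CUBIC)
a=R(t,290,130,80,125,4)      #320x500
b=R(t,399,265,50,40,6)       #300x240
c=R(s,300,315,50,43,6)       #300x258
im=np.zeros((500,622,3),np.uint8); im[:500,:320]=a; im[:240,322:]=b; im[242:500,322:]=c
cv2.imwrite("pics/m1.png",im)
E
```

```text
(no output)
```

View pics/m1.png

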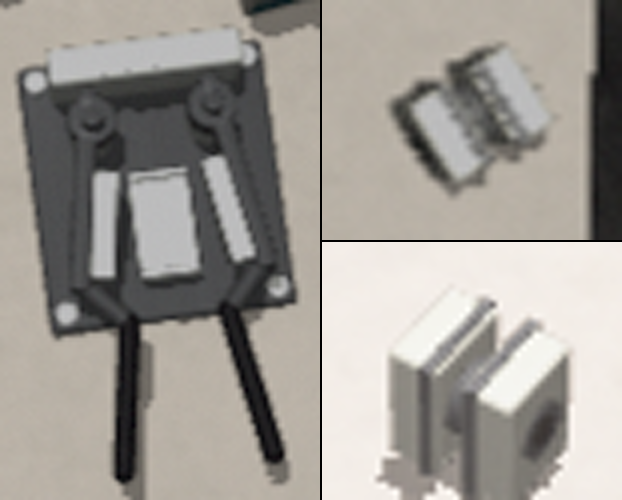

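The montage shows the holder's two white tops at crop (455,130)/(520,90). It also shows the press's four corner screws at crop (35,82), (250,53), (278,285) and (67,315), the nest's white top at (165,222), and the handles at (125,400)/(255,385). I'll measure these with masks.

```bash
python3 - <<'E'
from h import *
s=np.load("top0.npy",allow_pickle=True).item(); im=s["frame"].astype(int)
# press whites: bright low-saturation components inside the dark plate
def comps(x0,y0,x1,y1,m,mn):
    n,l,st,c=cv2.connectedComponentsWithStats(m[y0:y1,x0:x1].astype(np.uint8),connectivity=4)
    for i in range(1,n):
        if st[i,4]>=mn:
            ys,xs=np.nonzero(l==i); yield st[i,4],c[i]+[x0,y0],np.c_[xs+x0,ys+y0]
sat=im.max(2)-im.min(2); g=im.mean(2)
print("table",im[240,420],"holdertop",im[286,420],"nest",im[185,331])
w=(g>150)&(sat<14)
for nm,b in dict(press=(290,135,372,220),hold=(405,265,445,305),tray=(185,270,270,345),tin=(325,285,366,325)).items():
    for a,c,p in comps(*b,w,3):
        r=cv2.minAreaRect(p.astype(np.float32)); z=dict(press=.022,hold=.034,tray=.018,tin=.021)[nm]
        print(nm,a,c.round(1),[np.round(q,1).tolist() if hasattr(q,'__len__') else round(q,1) for q in r],cast(s,c,z)[0].round(4))
px=lambda x,y:[290+(x+.5)/4-.5,130+(y+.5)/4-.5]
scr=cast(s,[px(35,82),px(250,53),px(278,285),px(67,315)],.010)
print(scr.round(4)); C=scr.mean(0); ax=(scr[0]+scr[1]-scr[2]-scr[3])[:2]; ax/=np.linalg.norm(ax)
print("plate c",C,"yaw",np.arctan2(ax[1],ax[0]),"origin",C[:2]+.025*ax,"nest",C[:2]-.02*ax,"grip",C[:2]-.09*ax)
print(cast(s,[px(128,480),px(278,460),px(132,320),px(228,310)],.034).round(4))
E
```

```text
table [184 176 166] holdertop [188 188 188] nest [187 187 188]
press 426 [326.4 143.1] [[326.9, 143.1], [9.2, 51.9], 83.9] [ 0.7228 -0.2314  0.022 ]
press 18 [298.3 150.1] [[298.3, 150.3], [3.5, 4.2], 45.0] [ 0.7094 -0.1825  0.022 ]
press 123 [346.6 181.5] [[346.6, 181.5], [25.9, 4.7], 72.6] [ 0.6555 -0.2676  0.022 ]
press 16 [328.4 172.8] [[329.0, 172.8], [1.1, 12.2], 82.9] [ 0.6703 -0.2357  0.022 ]
press 121 [315.6 185.3] [[315.6, 185.5], [4.5, 25.2], 2.9] [ 0.6479 -0.2137  0.022 ]
press 327 [330.5 186.1] [[330.6, 186.1], [23.5, 13.9], 81.9] [ 0.647  -0.2397  0.022 ]
press 11 [359.7 201.7] [[359.8, 201.8], [2.1, 4.2], 45.0] [ 0.6205 -0.2908  0.022 ]
press 20 [306.1 208. ] [[306.0, 208.0], [4.0, 4.0], 90.0] [ 0.6079 -0.1978  0.022 ]
hold 75 [431.4 279.7] [[431.6, 279.6], [14.4, 5.3], 56.3] [ 0.487  -0.4133  0.034 ]
hold 76 [419.4 287.3] [[419.4, 287.2], [14.2, 5.4], 58.0] [ 0.4738 -0.3927  0.034 ]
tray 3064 [226.8 307.9] [[225.5, 308.0], [53.3, 64.3], 85.9] [ 0.4333 -0.0646  0.018 ]
tin 9 [335.8 293.3] [[336.0, 293.5], [2.1, 3.5], 45.0] [ 0.4611 -0.2513  0.021 ]
tin 130 [345.1 304.8
[... 151 characters left out ...]
 [336.  304.5] [[336.0, 304.5], [5.0, 0.0], -90.0] [ 0.442  -0.2519  0.021 ]
tin 3 [360. 306.] [[360.0, 306.0], [2.0, 0.0], -90.0] [ 0.4401 -0.2932  0.021 ]
tin 3 [338.3 310.7] [[338.3, 310.8], [1.4, 0.7], 45.0] [ 0.4315 -0.2561  0.021 ]
tin 5 [345. 314.] [[345.0, 314.0], [4.0, 0.0], 180.0] [ 0.426  -0.2676  0.021 ]
[[ 0.7125 -0.1825  0.01  ]
 [ 0.7275 -0.2776  0.01  ]
 [ 0.6239 -0.291   0.01  ]
 [ 0.6089 -0.1983  0.01  ]]
plate c [ 0.66821433 -0.23734471  0.01      ] yaw 0.14069924632318812 origin [ 0.69296729 -0.23383883] nest [ 0.64841197 -0.24014942] grip [ 0.57910369 -0.24996591]
[[ 0.5352 -0.2254  0.034 ]
 [ 0.5448 -0.2893  0.034 ]
 [ 0.6038 -0.2261  0.034 ]
 [ 0.6088 -0.2672  0.034 ]]
```

```bash
cat >> h.py <<'E'
from scipy.spatial.transform import Rotation as Rn
def down(phi):
    """tool pointing down, closing line (tool y) at angle phi in the world xy-plane"""
    c,s=np.cos(phi),np.sin(phi)
    return Rn.from_matrix(np.c_[[-s,c,0],[c,s,0],[0,0,-1]]).as_quat()
G=.164
YAW=.145; A=np.array([np.cos(YAW),np.sin(YAW)])
NEST=np.array([.648,-.240]); GRIP=NEST-.07*A
HOLD=np.array([.4804,-.4030]); HPHI=np.radians(33); TRAY=np.array([.436,-.070])
E
python3 - <<'E'
from h import *
from rig import *
q0=read_state()["tool_rot"]; R=Rn.from_quat(q0).as_matrix(); print("phi0",np.arctan2(R[1,1],R[0,1]))
def t(n,p,phi):
    for k in (0,np.pi,-np.pi)[:2]:
        q=solve_ik(p,down(phi+k)); print(n,k>0,None if q is None else q.round(2))
p0=np.arctan2(R[1,1],R[0,1])
t("up",[.209,.642,.6],p0)
t("tuck",[.14,.43,.6],p0)
t("tuck2",[.3,.33,.62],p0); t("tuck3",[.45,.0,.62],p0)
t("holdhi",[*HOLD,.34],HPHI); t("hold",[*HOLD,.188],HPHI)
t("nesthi",[*NEST,.34],YAW); t("nest",[*NEST,.21],YAW)
t("grip",[*GRIP,.198],YAW+np.pi/2);t("griphi",[*GRIP,.34],YAW+np.pi/2)
for z in(.4,.19): t("tray",[*TRAY,z],np.pi/2); 
# second-view check of the holder
s=np.load("side0.npy",allow_pickle=True).item(); im=s["frame"].astype(int); m=(im.min(2)>225)
n,l,st,c=cv2.connectedComponentsWithStats(m[315:358,300:350].astype(np.uint8),connectivity=4)
print([ (st[i,4],cast(s,c[i]+[300,315],.034)[0].round(4)) for i in range(1,n) if st[i,4]>20], im[318:322,322])
E
```

```text
phi0 1.2559928261382782
up False [-1.29  0.38 -0.04  1.23  0.01  1.53 -0.07]
up True [-0.64  0.68 -1.32  1.18  0.66  1.73  2.62]
tuck False [-1.28 -0.02 -0.07  1.72 -0.    1.44 -0.09]
tuck True None
tuck2 False [-0.99 -0.04  0.06  1.7   0.    1.49  0.33]
tuck2 True None
tuck3 False [-0.7  -0.07  0.58  1.71  0.04  1.49  1.12]
tuck3 True [ 0.55 -0.   -0.63  1.66 -0.    1.49 -1.97]
holdhi False [-0.08  0.69  1.09  1.76 -0.68  1.12  1.81]
holdhi True [-0.09  0.7   1.11  1.76 -0.69  1.13 -1.32]
hold False [ 0.22  0.72  0.59  1.84 -0.56  0.75  1.69]
hold True [-0.06  0.97  1.1   1.86 -1.04  1.03 -1.07]
nesthi False [-0.3   0.73  0.97  1.6  -0.65  1.16  0.96]
nesthi True [-0.36  0.8   1.11  1.6  -0.76  1.22 -2.09]
nest False [-0.23  0.85  0.83  1.68 -0.75  0.96  1.03]
nest True [-0.35  1.    1.1   1.69 -0.99  1.12 -1.94]
grip False [ 0.07  0.66  0.38  1.82 -0.35  0.73  2.36]
grip True [-0.32  0.9   1.02  1.85 -0.94  0.97 -0.29]
griphi False [-0.19  0.55  0.76  1.75 -0.44  1.02  2.45]
griphi True [-0.33  0.64  1.    1.75 -0.61  1.09 -0.54]
tray False [-0.55  0.08  0.66  2.09 -0.06  0.98  1.71]
tray True [-0.84  0.1   0.99  2.1  -0.1   0.99 -1.37]
tray False [-0.17  0.44  0.28  2.26 -0.27  0.46  1.9 ]
tray True [-0.55  0.56  0.79  2.28 -0.76  0.58 -0.75]
[(np.int32(1385), array([ 0.4817, -0.4032,  0.034 ]))] [[243 238 231]
 [243 237 231]
 [242 236 230]
 [243 237 232]]
```

```bash
python3 - <<'E'
from h import *
from rig import *
p=read_state(); q0=p["tool_rot"]
line_to([.209,.642,.6],speed=.25)
move_to([.14,.43,.62],q0)
q=read_state()["joint_positions"]; q[0]=.65; q[2]=0; q[6]=1.2
set_joints(q)
q=down(HPHI)
move_to([*HOLD,.30],q); print(read_state()["joint_positions"].round(2))
for n in("top","side"):
    s=snapshot(n); cv2.imwrite(f"pics/{n}1.png",s["frame"][:,:,::-1])
gripper_to(.07)
print(line_to([*HOLD,.188],speed=.08,f_stop=6)); print(read_state())
E
python3 -c "
import cv2,numpy as np
cv2.imwrite('pics/m2.png',cv2.resize(cv2.imread('pics/side1.png')[120:400,180:480],None,fx=2,fy=2))"
```

```text
[ 0.63  0.49  0.    1.76 -0.    0.89  1.21]
False
{'time_s': 8.275, 'joint_positions': array([ 0.63292276,  0.63876065, -0.00296161,  1.81767602,  0.00282937,
        0.68399887,  1.20425358]), 'dq': array([-0.00104733, -0.00154266, -0.00145828,  0.00178582, -0.00036987,
        0.00077212,  0.00041664]), 'effort': array([-3.10901902e-03, -5.19530475e+01,  6.50349185e-01, -1.63188475e+01,
        1.17318591e-02,  8.59602797e-02, -3.44284281e-07]), 'tcp_pos': array([ 0.48057856, -0.40316919,  0.18858819]), 'tool_rot': array([ 4.77184735e-01,  8.78802817e-01, -8.80251451e-05,  5.73979721e-04]), 'force': array([0.48993474, 0.26424805, 0.09819805]), 'ft_torque': array([0.00410218, 0.03906818, 0.00958528]), 'gripper_force': 0.0, 'gripper_width': 0.06988041405193342}
```

View pics/m2.png

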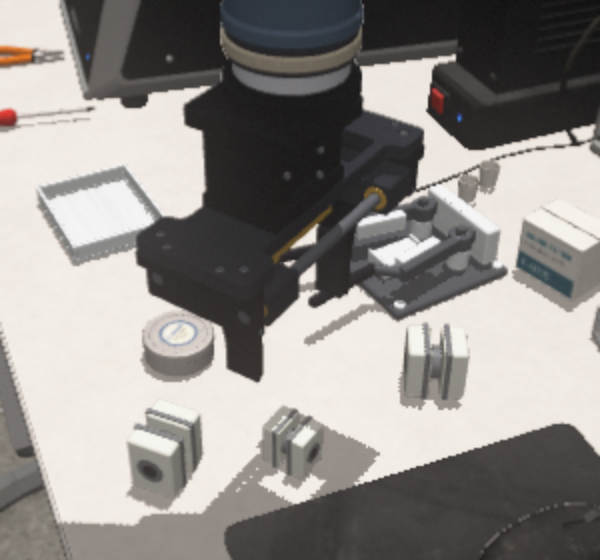

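The side view shows the gripper above the small holder (crop 292,443), with its closing line running across the holder's width and the other objects clear. Next I grip, lift and check.

```bash
python3 - <<'E'
from h import *
from rig import *
gripper_to(.02); r=read_state(); print(r["gripper_width"],r["gripper_force"])
line_to([*HOLD,.26],speed=.08)
q=down(YAW); move_to([*(NEST-.12*A),.32],q); move_to([*NEST,.32],q)
r=read_state(); print(r["tcp_pos"],r["joint_positions"].round(2),r["gripper_width"],r["gripper_force"],r["time_s"])
sl=[]
for n in("top","side"):
    s=snapshot(n); np.save(n+"2.npy",s,allow_pickle=True); sl.append(s["frame"][:,:,::-1])
a=cv2.resize(sl[0][120:260,270:410],None,fx=2.8,fy=2.8); b=cv2.resize(sl[1][150:290,320:460],None,fx=2.8,fy=2.8)
cv2.imwrite("pics/m3.png",np.hstack([a,b]))
E
```

```text
0.025695514319151368 30.000060772290453
[ 0.64758965 -0.24189149  0.31826295] [ 0.23  0.57  0.09  1.58 -0.06  1.    0.49] 0.02562572545401772 29.9997252272442 11.3917
```

View pics/m3.png

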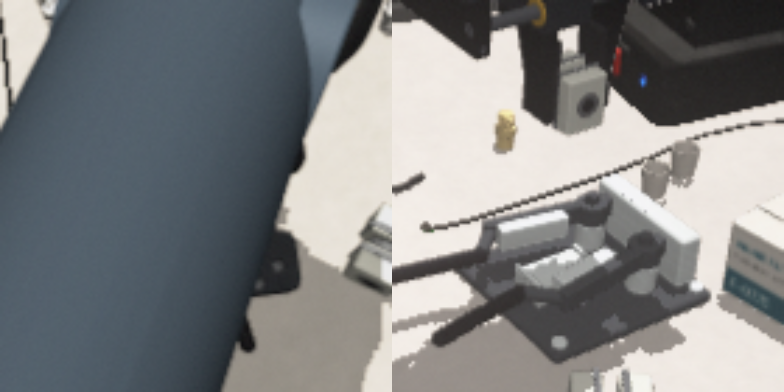

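The right half shows the holder hanging level above the nest. Its end face is centred at crop (582,102), which is side pixel (388,186). The left half (top view) is blocked by the arm.

```bash
python3 - <<'E'
from h import *
from rig import *
print(read_state()["tcp_pos"])
s=np.load("side2.npy",allow_pickle=True).item(); im=s["frame"]
t=np.array([.64759,-.24189]); N=np.array([-A[1],A[0]])
print("expected face centre",proj(s,[*(t-.017*N),.3183-.1886+.017]), "corners",proj(s,[[*(t-.017*N+a*.013*A),.3183-.1886+z] for a,z in((-1,0),(1,0),(1,.034),(-1,.034))]).round(1).tolist())
crop=im[170:202,375:400].astype(int).mean(2); m=((crop>110)&(crop<185)).astype(np.uint8)
n,l,st,c=cv2.connectedComponentsWithStats(m,connectivity=4); i=1+st[1:,4].argmax(); print(st[i],c[i]+[375,170])
for row in (178,186,194): print(im[row,376:400].mean(1).astype(int))
print("nest corners z=.022 side",proj(s,[[*(NEST+a*.020*A+b*.013*N),.022] for a,b in((-1,-1),(1,-1),(1,1),(-1,1))]).round(1).tolist())
line_to([*NEST,.26],down(YAW),speed=.1); sleep(.3); print(read_state()["tcp_pos"])
E
```

```text
[ 0.64649507 -0.24238447  0.31910094]
expected face centre [[388.46174399 187.03330964]] corners [[380.9, 198.7], [394.2, 194.3], [396.1, 175.3], [382.5, 179.5]]
[  3   0  19  28 322] [386.52173913 184.11490683]
[ 42  45  47  61 120 152 160 158 158 159 158 162 159 157 146 139 134 131
 128 127  94  38  40  38]
[ 43  47  53  95 118 119 122 137 129 129 118  79  68  48  46  48  66  72
 127 128  43 185 231 231]
[169 113  85 119 120 121 133 133 130 131 128 129 128 129 129 128 132 127
 164 225 229 230 229 230]
nest corners z=.022 side [[371.3, 253.0], [390.4, 245.8], [381.4, 238.2], [362.5, 245.1]]
[ 0.648139   -0.24006498  0.26062846]
```

```bash
python3 - <<'E'
from h import *
from rig import *
line_to([*NEST,.222],speed=.08); sleep(.2); print(read_state()["force"].round(2))
hit=line_to([*NEST,.208],speed=.02,f_stop=4); r=read_state(); print(hit,r["tcp_pos"],r["force"].round(2))
s=snapshot("side"); cv2.imwrite("pics/m4.png",cv2.resize(s["frame"][170:300,300:460,::-1],None,fx=4,fy=4))
E
```

```text
[ 1.25  0.44 -0.46]
True [ 0.64792105 -0.2399725   0.20996872] [-0.47 -0.04  2.67]
```

View pics/m4.png

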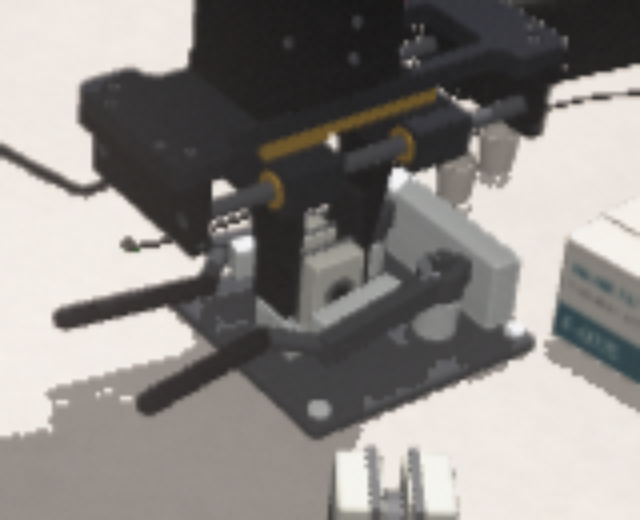

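The side view shows the holder down between the jaws (crop 335,280), with contact at the expected height. Now I release it and back off to above the handles.

```bash
python3 - <<'E'
from h import *
from rig import *
gripper_to(.048); sleep(.3)
line_to([*NEST,.31],speed=.1)
move_to([*(GRIP-.08*A),.33],down(YAW+np.pi/2-np.pi))
r=read_state(); print(r["tcp_pos"],r["joint_positions"].round(2),r["time_s"])
gripper_to(.085)
s=snapshot("side"); t=snapshot("top"); np.save("top3.npy",t,allow_pickle=True)
cv2.imwrite("pics/m5.png",np.hstack([cv2.resize(s["frame"][200:300,310:440,::-1],None,fx=3,fy=3),cv2.resize(t["frame"][130:230,280:410,::-1],None,fx=3,fy=3)]))
E
```

```text
[ 0.50011052 -0.26134881  0.32980145] [ 0.02  0.39  0.49  1.9  -0.23  0.9  -0.79] 17.3333
```

View pics/m5.png

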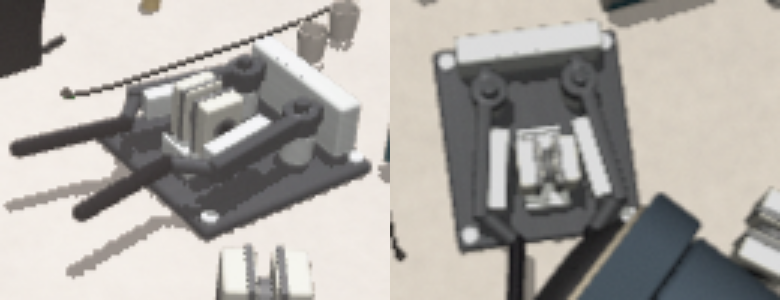

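The holder stands open and upright in the nest: top crop (549,155), centred between jaws at 497 and 595 once parallax is allowed for. Now the squeeze.

```bash
python3 - <<'E'
from h import *
from rig import *
q=down(YAW+np.pi/2-np.pi)
line_to([*GRIP,.30],q,speed=.12); sleep(.2)
print(line_to([*GRIP,.198],speed=.08,f_stop=6), read_state()["tcp_pos"])
for w in (.06,.054,.048,.044,.041,.038,.035,.032,.029,.027):
    gripper_to(w); r=read_state(); print(w,round(r["gripper_width"],4),round(r["gripper_force"],2),r["force"].round(1))
sleep(.3)
s=snapshot("side"); cv2.imwrite("pics/m6.png",cv2.resize(s["frame"][190:300,310:440,::-1],None,fx=4,fy=4)); print(read_state()["time_s"])
E
```

```text
False [ 0.57897707 -0.25025735  0.19862188]
0.06 0.0604 1.78 [ 0.1 -3.9  0.6]
0.054 0.0541 2.06 [-0.8 -4.4  0.9]
0.048 0.0485 2.44 [-0.4 -4.5  2.8]
0.044 0.0442 3.67 [ 1.5 -8.2  0.9]
0.041 0.0411 7.46 [ 0.5 -7.8  0.6]
0.038 0.0381 6.41 [ 0.7 -8.1  0.4]
0.035 0.0352 4.46 [ 1.3 -7.8 -0.4]
0.032 0.0321 2.93 [ 0.3 -5.7  1.1]
0.029 0.0293 3.09 [ 1.  -6.4  1. ]
0.027 0.0275 3.29 [-0.1 -7.1  0.6]
25.275
```

View pics/m6.png

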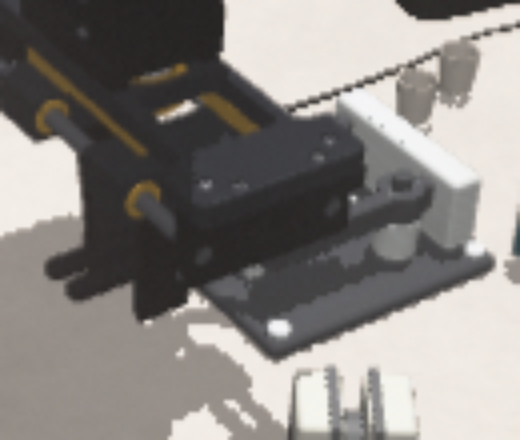

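The side view shows the handles squeezed together, with the holder hidden by the gripper. The force peaked near 7.5 N and fell back to about 3 N, so it snapped. Next I let the handles open and check.

```bash
python3 - <<'E'
from h import *
from rig import *
for w in (.04,.055,.07,.085): gripper_to(w)
r=read_state(); print(r["gripper_force"],r["force"].round(1))
line_to([*GRIP,.32],speed=.12)
line_to([*(GRIP-.08*A),.33],speed=.15)
s=snapshot("side"); t=snapshot("top"); np.save("top4.npy",t,allow_pickle=True)
cv2.imwrite("pics/m7.png",np.hstack([cv2.resize(s["frame"][200:300,310:440,::-1],None,fx=3,fy=3),cv2.resize(t["frame"][130:230,280:410,::-1],None,fx=3,fy=3)])); print(read_state()["time_s"])
E
```

```text
0.0 [-0.1 -0.1  0.1]
29.625
```

View pics/m7.png

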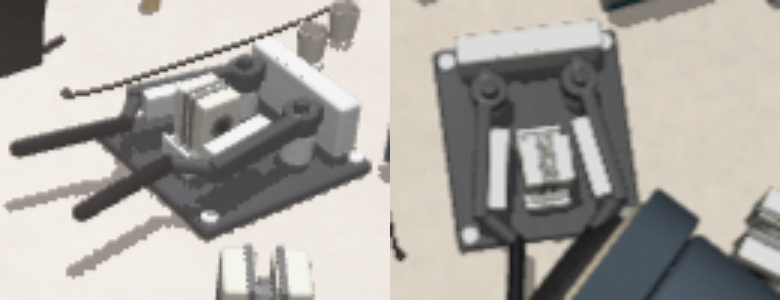

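The holder is shut (no gap), upright in the nest at top crop (544,155), and the handles are open again. Now to grip it and take it to the tray.

```bash
python3 - <<'E'
from h import *
from rig import *
q=down(YAW); N=np.array([-A[1],A[0]]); P=NEST+.0015*N
gripper_to(.048)
move_to([*P,.31],q); line_to([*P,.24],q,speed=.1); sleep(.2)
print(line_to([*P,.2108],speed=.06,f_stop=6)); z0=read_state()["tcp_pos"][2]
gripper_to(.02); r=read_state(); print(z0,r["gripper_width"],r["gripper_force"])
line_to([*P,.31],speed=.08)
qt=down(np.pi/2)
move_to([*TRAY,.31],qt); line_to([*TRAY,.215],qt,speed=.1); sleep(.3)
r=read_state(); print(r["tcp_pos"],r["joint_positions"].round(2),r["gripper_width"],r["time_s"])
hit=line_to([*TRAY,z0-.022+.0005],speed=.02,f_stop=4); r=read_state(); print(hit,r["tcp_pos"],r["force"].round(1))
s=snapshot("side"); cv2.imwrite("pics/m8.png",cv2.resize(s["frame"][160:270,170:310,::-1],None,fx=4,fy=4))
E
```

```text
False
0.2104899329339746 0.026023897038657415 29.99992299126461
[ 0.43607734 -0.07003723  0.21535203] [ 0.27  0.39 -0.25  2.23  0.18  0.54  1.45] 0.025870042211775437 37.75
True [ 0.43603816 -0.06996352  0.19195238] [-0.3  0.4  4.1]
```

View pics/m8.png

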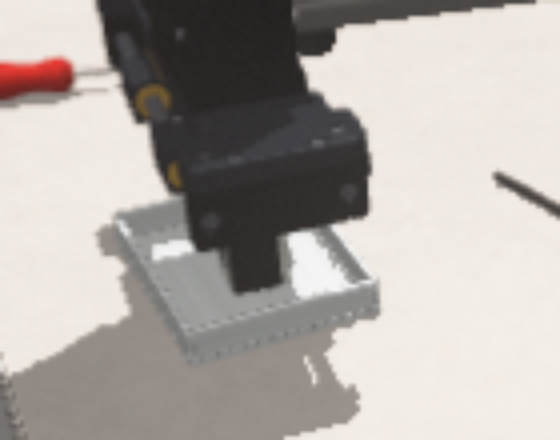

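The fingers are inside the tray (crop 255,275), and contact came at floor height (TCP 0.192). Next I release, retreat and look.

```bash
python3 - <<'E'
from h import *
from rig import *
gripper_to(.044); sleep(.2)
line_to([*TRAY,.32],speed=.1)
move_to([.46,-.27,.38],down(np.pi/2-.5)); sleep(.3)
s=snapshot("side"); t=snapshot("top"); r=read_state(); print(r["force"].round(1),r["time_s"])
cv2.imwrite("pics/m9.png",np.hstack([cv2.resize(s["frame"][180:300,180:440,::-1],None,fx=1.5,fy=2.5),cv2.resize(t["frame"][130:350,180:440,::-1],None,fx=1.5,fy=300/220)]))
E
```

```text
[0.4 1.2 0.1] 42.3833
```

View pics/m9.png

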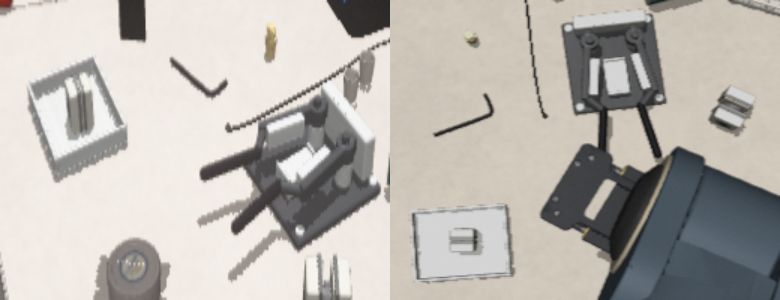

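The closed holder stands upright in the middle of the tray (side crop 80,105, top crop 463,240). The press is empty with its handles open, and the tin is where it was. Handing in.

```bash
python3 -c "
from rig import *
print(sign_off())"
```

```text
the job is handed in; nothing more can be done
None
```

The holder was snapped shut in the hand press and now stands upright in the tray, with the handles open and the tin untouched; I handed the job in at about 42 s, and no verdict was returned.

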